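Zero a gauge amplifier with a tuning tool

TASK

The gauge amplifier's needle has drifted off. Take the plastic tuning tool from its stand, seat its blade gently in the slotted adjuster screw below the funnel on the amplifier's lid, and turn the screw until the needle rests on the long zero mark. Then put the tool back upright in its stand, fully home, and leave everything else where it lies.

Things in the scene. Friction and masses are not known exactly. Their poses are not given: they have to be found in the camera images.
- tool_handle (a point): White plastic tuning tool, 30 g, upright in its stand. This point: centre of its handle, z up along the tool. Handle 14 mm square (faces along the tool's x and y), 60 mm long (30 mm above and below), flush dark rubber grips. Below it a round flange, 24 mm wide, 4 mm thick, its underside 34 mm below this point; then the shank and blade (see tool_tip)
- tool_tip (a point): Middle of the tool's blade tip, 80 mm below the handle's centre, same axes; hidden in the stand at the start. The flat blade is 6 mm long, 8 mm wide along the tool's x and 2 mm thick along its y; above it the round shank is 9 mm thick and 40 mm long, up to the flange
- stand_hole (a point): Fixed grey block, 56 mm square and high, with an upright round 13 mm hole down to its base. This point: centre of the hole's mouth, z up. The tool hangs in it by its flange: fully home, the handle centre is 34 mm above this point and the tip 46 mm below. Which way round the tool stands does not matter. The block may swap places with the steel weight
- adjuster (a point): Centre of the round 11 mm guide bore in the amplifier's lid, level with the lid's upper face; x, y, z are the case's, z up. A black funnel collar leads into it, 22 mm wide at its mouth 5 mm above the lid. The bore is 6 mm deep; below it, on the same axis, lies the slotted screw (screw_face). Pressing here or on the lid with the tool by more than 20 N does damage
- needle (a joint): Dial needle, rad: 0 = on the long zero mark, along the case's x axis from the pivot; positive anticlockwise from above; marks every 0.1. Starts at 0.3 to 0.6; travel +-0.75. Turns the same way as the screw, half its angle. A blade out of line turns on the face without moving it; in line (within 0.25 rad) it can be pressed 4 mm in, with 0.25 rad of play; only 1 mm in, it rides out again
- case: Fixed grey amplifier case, 160 (x) by 190 (y) by 70 mm high, lid level. Origin at the centre of its underside, x to its back, z up. The bore is 60 mm to +y of the centre. The dial's black frame (98 by 110 mm, 12 mm above the lid) is centred 6 mm to +x and 35 mm to -y, the pivot of its 60 mm needle 30 mm to -x and 35 mm to -y
- weight: Bystander: steel disc 68 mm wide, 8 mm thick, with a black ball knob, 58 mm high in all, 350 g. Origin at the centre of its underside
- sample: Bystander: dark red plastic sample disc, 50 mm wide, 8 mm thick. Origin at the centre of its underside
- caliper: Bystander: yellow hand gauge, 110 by 26 mm, 21 mm high. Origin under its middle, x along it
- screw_face (a point): Brass screw, 15 mm wide, face 10 mm below the lid's upper face. This point: centre of the face; its axes are the case's, not the slot's. A slot 4 mm wide, 4 mm deep crosses the face; at the start it lies anywhere within 0.95 rad either way of the case's x axis. The head is sprung: it yields down at 2 N, then 0.8 N per mm, 5 mm at most. It turns against 0.02 N m of friction and stays where left
Mind the look-alikes: they are no part of the job. Of the things shaped like the part that bears tool_handle, the white one is meant.

How it is judged:
By the outcome, as a careful person would: the job done as asked, in the order asked, and still so for the second after the job is handed in, with the robot touching nothing.
It also fails if it takes over 72 s, if anything falls off the work surface, if the arm or the gripper's body presses on something with over 40 N, if the wrist force passes 120 N, or if a joint passes its speed limit or range.

ROBOT

A 6-joint arm with a two-finger parallel gripper is mounted at the origin on the work surface. World frame = base frame: x ahead of the robot, y to its left, z up, the work surface at z = 0. Lengths are in mm, angles in rad, forces in N, time in s.
With the tool pointing down it reaches from about 325 to 900 mm from the base axis. Payload 3.5 kg.
Tool frame: the origin (TCP) lies midway between the tips of the shut fingers; the grasp point (between the pads) lies robot.grasp_offset behind it (robot.grasp_offset is the distance from the TCP to the grasp point, in mm); z points along the fingers, x is the direction in which the jaws open and shut, and the axes are right-handed (so a half turn about z gives the same grasp; the last joint's range is limited). The gripper opens to 85 mm and grips with 20 to 120 N. Pads are 22 mm wide; open, the fingers measure 114 mm over their backs; the gripper's body (76 mm by 85 mm) begins 54 mm behind the grasp point. The pads swing forward as they close: fully open they stand 13 mm farther back than shut.
Start: joints at [-1.442, 0.276, -0.026, 1.268, 0, 1.467], TCP at [143.569, -608.284, 231.313] pointing down, gripper open.
Joint ranges: [-3.12, 3.12], [-0.85, 1.88], [-1.08, 1.24], [-1.95, 2.15], [-1.57, 1.53], [-3.14, 3.14]. Speed limits (rad/s): [2.57, 2.57, 3.14, 3.14, 3.14, 3.14].

INTERFACE

Orientations are given as [roll, pitch, yaw] about the fixed x, y, z axes, in that order (R = Rz(yaw) Ry(pitch) Rx(roll)).
In Python, from rig import robot gives the robot as it stands.
- The arm moves only by the tool servo_tool, never from a script. Its argument "deltas" is a list of rows, each a list of 5 numbers: the gripper's target within -1 to 1 (fully open at 1, half-way at 0, shut at -1), then the shift along the world's x, y, z in mm, then the turn about the world's z in rad. A call has 1 to 5 rows; each row shifts and turns the commanded pose from where the row before left it; what a row does not reach is not made up. A row lasts 1/8 s, in which the tool goes at most 62.5 mm and 10.7 degrees, less where a joint would pass 70% of its speed; a pose out of reach is approached as far as the arm can. A call with a gripper value outside its range is refused whole. The fingers move at their own pace and stop on an object; the grip force is fixed at half the most. Time passes only in rows, so rows that do not move let the fingers close. It gives the time, the measured TCP pose, the force and the opening at its end, in the units of the state.
- robot.get_state(): the state, without advancing time (a new reading comes with each control period).
- robot.snapshot(name): name is "scene" or "side" or "wrist"; returns a dict with "image" (400x640x3 uint8, red, green, blue), "fx", "fy", "cx", "cy" (pixels), "R" (3x3) and "t" (3): a world point X has camera coordinates R X + t. Camera axes: x right, y down, z forward; pixel columns grow to the right and rows downward; lengths in mm; the calibration is good to about 2 mm. A picture is of the moment at which its call begins. There is no depth.
- robot.job_done(): hands the job in, once; it reports no verdict.
The state is a dict: "clock": time; "joints": joint angles; "joint_vel": joint speeds; "tau": joint torques, N m; "eef_pos": TCP position; "orientation": TCP orientation; "wrist_force": force on the tool from outside, world axes, zero at the start; "torque": the same for the moment, N m; "gripper_width": finger opening in mm.
Only numpy, scipy, OpenCV 4.12 (cv2) and the standard library are available. Lean on these libraries where they do the work, as an engineer would, in place of code of your own. Each camera call takes 0.05 s, during which the arm holds its last target. There are 200 camera calls.

## Working session

There is one attempt and no reset: what is moved stays moved. The work goes in short steps, Python scripts to look and compute and a tool call to move; the robot and the scene stay as the last step left them, time stands still between calls to the robot, and variables do not carry over. Pictures are saved under pics/ and viewed, about 8 in all and at most 12, crops included, and the job is handed in when it is done.

Besides the shell and the picture viewer there is one more tool, called after ">>>" in YAML: its name, and indented under it one key for each argument. servo_tool: Moves the arm, as the interface text tells. Its arguments: {"type":"object","properties":{"deltas":{"type":"array","items":{"type":"array","items":{"type":"number"}}}},"required":["deltas"]}

```bash
ls; mkdir -p pics
python3 - <<'E'
from rig import robot
import cv2,pickle
print(robot.grasp_offset, robot.get_state())
for n in("scene","side","wrist"):
    s=robot.snapshot(n); pickle.dump(s,open(f"pics/{n}0.pkl","wb")); cv2.imwrite(f"pics/{n}0.png",s["image"][:,:,::-1]); print(n,s["fx"],s["fy"],s["cx"],s["cy"],s["R"],s["t"])
E
```

```text
pics
18.700000000000003 {'clock': 0.0, 'joints': array([-1.44240135e+00,  2.77135361e-01, -2.78930303e-02,  1.26801754e+00,
        8.55812871e-06,  1.46743191e+00]), 'joint_vel': array([ 6.51065884e-05, -1.00726236e-03, -1.74845876e-03,  8.20383701e-04,
        9.69096125e-04, -1.22584283e-03]), 'tau': array([ 1.42335862e-04, -4.45513380e+01,  2.95201099e+01,  1.66052714e-02,
       -6.25477492e-05, -5.03829853e-06]), 'eef_pos': array([ 143.46914563, -607.49919243,  230.1525275 ]), 'orientation': array([-3.14135203e+00,  2.23671502e-03, -1.33903667e+00]), 'wrist_force': array([0.48694834, 0.49238498, 0.39969137]), 'torque': array([ 0.01004372,  0.00445812, -0.00056125]), 'gripper_width': 85.49471918716223}
scene 389.87514832931157 389.87514832931157 320.2754432231628 205.4435344457762 [[ 0.27341908  0.96186905  0.00706622]
 [ 0.76993338 -0.21444456 -0.60101258]
 [-0.57658009  0.16976882 -0.79920832]] [-190.08257673 -403.06888832 1416.02225046]
side 366.12290856538027 366.12290856538027 319.0746493881814 198.8737819375323 [[ 0.82265794 -0.56837594 -0.01351706]
 [-0.43805841 -0.6185249  -0.65232797]
 [ 0.36240688  0.54256404 -0.75781628]] [-466.60555775  347.80513501  696.59599784]
wrist 342.91459169431306 342.91459169431306 318.6393958439463 200.17596927644573 [[ 0.22972257 -0.97325392 -0.00208451]
 [-0.93531757 -0.22135939  0.27600917]
 [-0.26908843 -0.06145586 -0.96115274]] [-624.25966359  -34.97491602  378.31712727]
```

View pics/scene0.png

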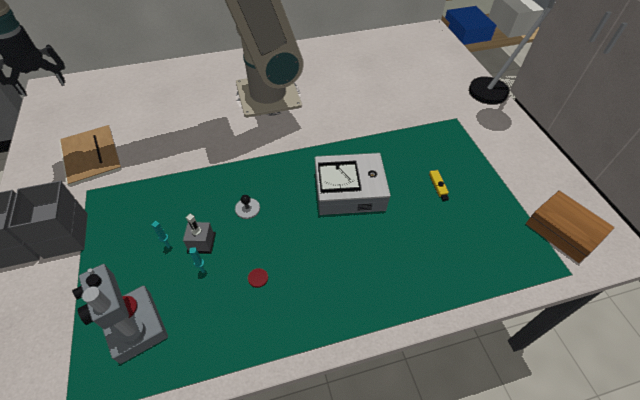

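View pics/side0.png

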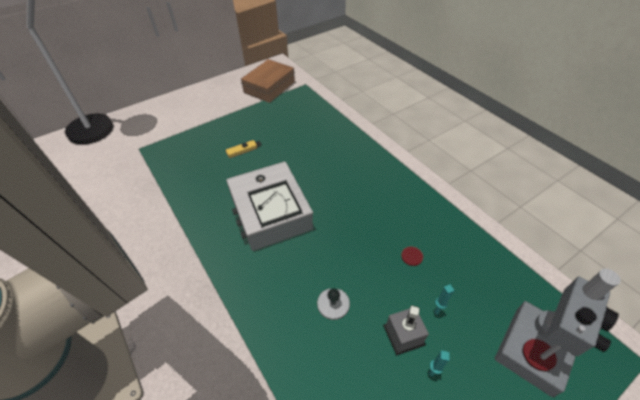

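Candidates for the tool are the white one in the grey block (scene ~193,225) and two teal ones, at (160,233) and (196,260). The white one in the block fits the description. I'll confirm that in an enlarged crop.

Run:
```python
import cv2,numpy as np
a=cv2.imread("pics/scene0.png");b=cv2.imread("pics/side0.png")
def c(i,x,y,w,h): return cv2.resize(i[y:y+h,x:x+w],(400,300),interpolation=cv2.INTER_CUBIC)
# 80x60 ->x5 ; 100x75 -> x4
m=np.vstack([np.hstack([c(a,160,200,80,60),c(a,305,145,100,75)]),np.hstack([c(b,370,295,80,60),c(b,222,160,100,75)])])
cv2.imwrite("pics/crop1.png",m)
```

```text
(no output)
```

View pics/crop1.png

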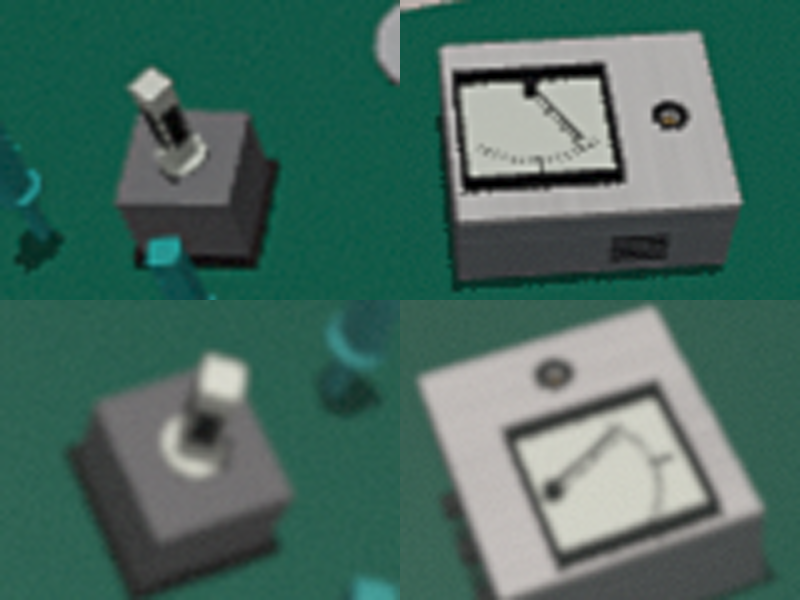

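The scene crop shows the white tool with dark grips standing in the grey block (top at about 190,217, flange at about 197,231). The teal ones stand apart. On the case, the needle is drawn towards +y, the pivot is on the near-robot side, and the collar is at about (372,174). Next I'll triangulate.

```bash
cat > h.py <<'E'
import numpy as np,pickle
from scipy.optimize import least_squares
def proj(s,X):
    c=np.atleast_2d(X)@np.array(s["R"]).T+np.array(s["t"]); return np.c_[s["fx"]*c[:,0]/c[:,2]+s["cx"],s["fy"]*c[:,1]/c[:,2]+s["cy"]]
def onz(s,uv,z):
    R=np.array(s["R"]);C=-R.T@np.array(s["t"]);d=R.T@np.array([(uv[0]-s["cx"])/s["fx"],(uv[1]-s["cy"])/s["fy"],1]);return (C+d*(z-C[2])/d[2])[:2]
def tri(l): # list of (s,uv)
    r=least_squares(lambda X:np.concatenate([proj(s,X)[0]-uv for s,uv in l]),[400,-300,60]); return r.x,r.fun
def rz(a): return np.array([[np.cos(a),-np.sin(a)],[np.sin(a),np.cos(a)]])
def ld(n): return pickle.load(open(f"pics/{n}.pkl","rb"))
E
python3 - <<'E'
from h import *
sc,sd=ld("scene0"),ld("side0")
A=lambda x,y:np.array([160+x/5-.4,200+y/5-.4]);B=lambda x,y:np.array([305+x/4-.4,145+y/4-.4])
C=lambda x,y:np.array([370+x/5-.4,295+y/5-.4]);D=lambda x,y:np.array([222+x/4-.4,160+y/4-.4])
print("top",tri([(sc,A(151,83)),(sd,C(222,78))]))
print("flange",tri([(sc,A(183,155)),(sd,C(195,148))]))
for n,a,b,z in [("blk",A(135,110),None,56),("blk",A(250,112),None,56),("blk",A(229,207),None,56),("blk",A(117,205),None,56)]: print(n,onz(sc,a,z))
for p in [(93,103),(195,72),(293,193),(162,245)]: print("blk side",onz(sd,C(*p),56))
# block fit & case fit
L=[np.array([x,y]) for x,y in[(-80,-95),(-80,95),(80,95),(80,-95)]]
uv=[B(40,45),B(302,32),B(342,203),B(57,222)]
def f(p):
    W=[np.r_[rz(p[2])@l+p[:2],70] for l in L+[np.array([0,60])]]
    r=[proj(sc,w)[0]-u for w,u in zip(W,uv)]+[proj(sc,[*W[4][:2],75])[0]-B(271,115)]
    r+=[proj(sd,W[1])[0]-D(18,80),proj(sd,W[2])[0]-D(255,8),proj(sd,W[3])[0]-D(365,213),proj(sd,[*W[4][:2],75])[0]-D(153,75)]
    return np.concatenate(r)
r=least_squares(f,[500,0,0]);print("case",r.x,r.fun.round(1));p=r.x
print("bore",rz(p[2])@[0,60]+p[:2],"pivot",rz(p[2])@[-30,-35]+p[:2])
s=.5
tip=onz(sc,B(182,140),80);pv=onz(sc,B(130,88),80);print("needle",np.arctan2(*(tip-pv)[::-1])-p[2],np.hypot(*(tip-pv)))
tip=onz(sd,D(222,125),80);pv=onz(sd,D(155,190),80);print("needle",np.arctan2(*(tip-pv)[::-1])-p[2],np.hypot(*(tip-pv)))
E
```

```text
top (array([ 572.02951555, -292.7894859 ,  123.09243188]), array([-0.20108804,  0.11657794, -0.14299832, -0.08821503]))
flange (array([ 572.58670729, -293.4028654 ,   60.56981111]), array([-0.39323213,  0.22574413, -0.28446045, -0.17436978]))
blk [ 533.96328461 -314.5957028 ]
blk [ 551.20371349 -257.48009831]
blk [ 606.44517236 -273.88192478]
blk [ 590.21206953 -327.6003229 ]
blk side [ 554.6646236  -257.18451737]
blk side [ 596.09885598 -270.67857374]
blk side [ 592.85565586 -326.89120798]
blk side [ 539.0532544 -312.9305054]
case [ 5.09706221e+02  1.40929052e+02 -1.98628615e-01] [ 0.3  1.  -0.6  0.9 -0.5  0.9  0.3  0.2 -0.1  0.1 -0.   0.  -0.7  0.5
 -1.1 -0.1 -0.2 -0.2]
bore [521.54572636 199.7493383 ] pivot [473.38969899 112.5369709 ]
needle 0.5437547965703021 59.02003730460931
needle 0.5547263537140267 62.667100088245576
```

>>> servo_tool:
  deltas:
    - [1,43,28,0,0.13]
    - [1,43,28,0,0.13]
    - [1,43,28,0,0.13]
    - [1,43,28,0,0.13]
    - [1,43,28,0,0.13]

```text
clock: 0.78
eef_pos: [359.7, -467.0, 231.0]
orientation: [-3.141, 0.0, -0.685]
wrist_force: [0.5, -0.8, -1.1]
gripper_width: 85.3
```

>>> servo_tool:
  deltas:
    - [1,43,28,0,0.13]
    - [1,43,28,0,0.13]
    - [1,43,28,0,0.13]
    - [1,43,28,0,0.13]
    - [1,43,28,0,0.13]

```text
clock: 1.4
eef_pos: [574.7, -327.1, 230.9]
orientation: [-3.141, 0.001, -0.035]
wrist_force: [-0.1, -0.1, -0.5]
gripper_width: 85.5
```

>>> servo_tool:
  deltas:
    - [1,0,0,0,0]
    - [1,0,0,0,0]
    - [1,0,0,0,0]

```text
clock: 1.78
eef_pos: [572.5, -328.9, 231.2]
orientation: [-3.141, 0.001, -0.041]
wrist_force: [-0.1, 0.8, -0.4]
gripper_width: 85.5
```

```bash
cat >> h.py <<'E'
def shot(n,name="wrist"):
    from rig import robot
    import cv2
    s=robot.snapshot(name); pickle.dump(s,open(f"pics/{n}.pkl","wb")); cv2.imwrite(f"pics/{n}.png",s["image"][:,:,::-1]); return s
E
python3 - <<'E'
from h import *
import cv2
from rig import robot
s=shot("w1");st=robot.get_state();print(st["clock"],st["eef_pos"],st["orientation"],st["joints"])
for z in(120,56):print(proj(s,[572.3,-293,z]))
u=proj(s,[572.3,-293,90])[0].astype(int);print(u)
x0,y0=u[0]-80,max(0,min(280,u[1]-60));print(x0,y0)
cv2.imwrite("pics/w1c.png",cv2.resize(s["image"][y0:y0+120,x0:x0+160,::-1],None,fx=5,fy=5,interpolation=cv2.INTER_CUBIC))
E
```

```text
1.825 [ 572.50449966 -329.05262616  231.26147655] [-3.14148056e+00  4.72104161e-04 -4.09440008e-02] [-6.19415310e-01  3.39393500e-01  5.85836466e-02  1.29044305e+00
 -1.64264242e-04  9.92325081e-01]
[[315.4229115  149.60144223]]
[[316.0935777  140.20611208]]
[315 144]
235 84
```

View pics/w1c.png

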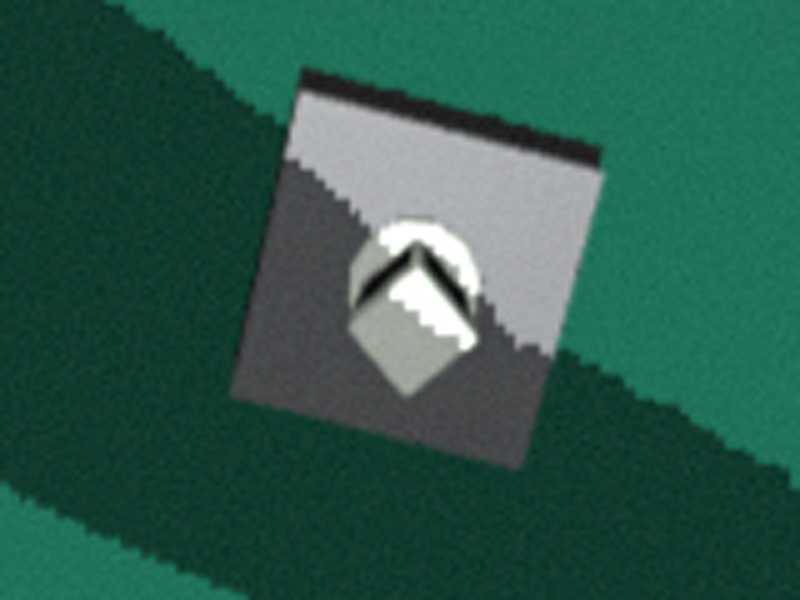

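The crop shows the handle's top face as a diamond, with corners at about (347,327), (407,399), (477,343) and (420,268). The flange disc is around (415,285), centred on the block.

Run:
```python
from h import *
s=ld("w1");P=lambda x,y:np.array([235+x/5-.4,84+y/5-.4])
W=[onz(s,P(*p),120) for p in[(347,327),(407,399),(477,343),(420,268)]]
print(np.array(W).round(1),np.mean(W,0))
for i in range(4):
    d=W[(i+1)%4]-W[i];print(np.hypot(*d),np.degrees(np.arctan2(d[1],d[0])))
bl=[onz(s,P(*p),56) for p in[(301,92),(604,172),(521,469),(232,397)]];print(np.array(bl).round(1),np.mean(bl,0))
fl=[onz(s,P(*p),60) for p in[(349,285),(482,290)]];print("fl",fl)
for n in("scene0","side0"):
    q=ld(n);R=np.array(q["R"]);print(-R.T@np.array(q["t"]))
```

```text
[[ 563.9 -292.2]
 [ 572.3 -303.3]
 [ 583.  -295.3]
 [ 575.  -284.1]] [ 573.54280572 -293.72660152]
13.851675440153613 -52.86512979068139
13.286605750573699 36.5371011505311
13.792749231939608 125.22149741674684
13.747933122096551 -143.72049111594342
[[ 554.8 -258.6]
 [ 608.5 -274.7]
 [ 592.2 -328.6]
 [ 538.7 -312.7]] [ 573.55693447 -293.65294843]
fl [array([ 561.76977961, -292.4951943 ]), array([ 585.77263081, -294.37136751])]
[1178.7586352  -143.99781316  890.79045697]
[ 283.76454469 -428.02917805  748.46766702]
```

Run:
```python
from h import *
a,b=ld("scene0"),ld("side0")
print(tri([(a,(155,224)),(b,(448,290))]),tri([(a,(193,251)),(b,(444,355))]),tri([(a,(155,224)),(b,(444,355))]),tri([(a,(193,251)),(b,(448,290))]))
```

```text
(array([ 616.13884839, -327.95147375,  190.36581136]), array([11.82142417, -6.10893496,  8.34501741,  4.77975655])) (array([ 602.96933114, -349.91941639,    3.34784077]), array([-12.89017509,   6.43956907,  -9.28561974,  -5.20433568])) (array([ 563.26130202, -376.30300921,  111.322202  ]), array([ 0.23387314, -0.11187188,  0.15220035,  0.08297022])) (array([ 660.70101319, -296.85217975,  106.2951879 ]), array([-0.21607971,  0.11630327, -0.16892763, -0.09932525]))
```

>>> servo_tool:
  deltas:
    - [-0.2,0.5,17,-25,0.17]
    - [-0.2,0.5,18,-25,0.17]
    - [-0.2,0,0,-15,0.17]
    - [-0.2,0,0,0,0.165]
    - [-0.2,0,0,0,0]

```text
clock: 2.45
eef_pos: [573.7, -293.9, 166.2]
orientation: [-3.141, 0.0, 0.632]
wrist_force: [-0.1, 0.7, -1.7]
gripper_width: 34.4
```

>>> servo_tool:
  deltas:
    - [-0.2,0,0,-30,0]
    - [-0.2,0,0,-30,0]
    - [-0.2,0,0,-20,0]
    - [-0.2,0,0,-13,0]
    - [-0.2,0,0,0,0]

```text
clock: 3.08
eef_pos: [573.8, -293.3, 72.7]
orientation: [-3.14, 0.001, 0.634]
wrist_force: [0.5, 0.5, 0.9]
gripper_width: 33.9
```

>>> servo_tool:
  deltas:
    - [-0.6,0,0,0,0]
    - [-1,0,0,0,0]
    - [-1,0,0,0,0]
    - [-1,0,0,0,0]
    - [-1,0,0,0,0]

```text
clock: 3.7
eef_pos: [575.5, -293.9, 74.7]
orientation: [3.139, -0.001, 0.636]
wrist_force: [-0.9, -0.4, 6.3]
gripper_width: 13.3
```

>>> servo_tool:
  deltas:
    - [-1,0,0,20,0]
    - [-1,0,0,25,0]
    - [-1,0,0,25,0]
    - [-1,0,0,25,0]
    - [-1,0,0,0,0]

```text
clock: 4.32
eef_pos: [575.9, -294.0, 170.3]
orientation: [3.138, -0.002, 0.636]
wrist_force: [1.3, 0.2, -0.9]
gripper_width: 13.0
```

Run:
```python
from h import *
import cv2
from rig import robot
a,b=shot("scene2","scene"),shot("side2","side");st=robot.get_state();print(st["clock"],st["eef_pos"],st["gripper_width"],st["wrist_force"])
p=st["eef_pos"];tip=[p[0],p[1],p[2]+17.5-80]
o=[]
for s in(a,b):
    u=proj(s,tip)[0];print(u);x,y=(u-[25,38]).astype(int);print(x,y)
    o.append(cv2.resize(s["image"][y:y+56,x:x+50,::-1],None,fx=8,fy=8,interpolation=cv2.INTER_CUBIC))
cv2.imwrite("pics/tip.png",np.hstack(o))
```

```text
4.425 [ 574.1248353  -292.92601149  167.36866161] 12.925374371520098 [ 0.12449553 -0.15579332 -1.0871851 ]
[191.5583432  221.32534632]
166 183
[412.92009023 313.76625626]
387 275
```

View pics/tip.png

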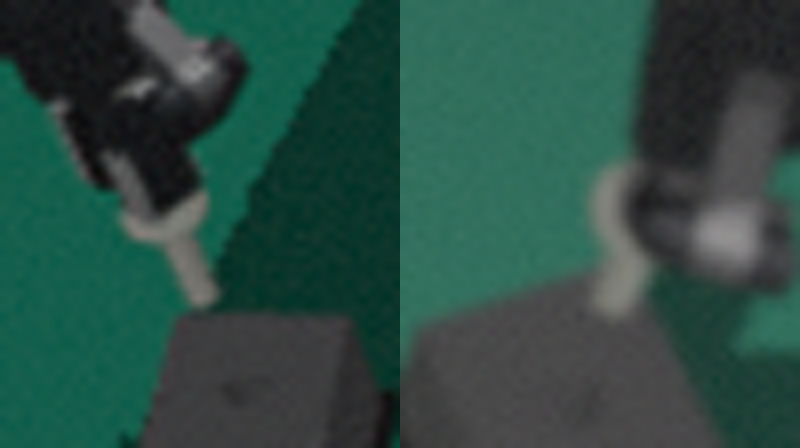

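>>> servo_tool:
  deltas:
    - [-1,15,19,46,0]
    - [-1,15,19,46,0]
    - [-1,15,19,46,0]
    - [-1,15,19,46,0]
    - [-1,15,19,46,0]

```text
clock: 5.05
eef_pos: [649.5, -197.4, 397.3]
orientation: [-3.139, 0.002, 0.636]
wrist_force: [0.8, -0.3, -0.4]
gripper_width: 13.6
```

>>> servo_tool:
  deltas:
    - [-1,0,0,0,0]
    - [-1,0,0,0,0]
    - [-1,0,0,0,0]

```text
clock: 5.42
eef_pos: [648.5, -198.4, 395.2]
orientation: [-3.137, 0.003, 0.635]
wrist_force: [-0.0, -0.3, 0.1]
gripper_width: 13.4
```

Run:
```python
from h import *
shot("side3","side");shot("scene3","scene")
```

>>> servo_tool:
  deltas:
    - [-1,0,0,0,0.18]
    - [-1,0,0,0,0.18]
    - [-1,0,0,0,0.18]
    - [-1,0,0,0,0.18]
    - [-1,0,0,0,0.18]

```text
clock: 6.15
eef_pos: [649.0, -198.6, 397.2]
orientation: [-3.14, -0.001, 1.541]
wrist_force: [0.1, 0.2, 0.5]
gripper_width: 13.0
```

>>> servo_tool:
  deltas:
    - [-1,0,0,0,0.17]
    - [-1,0,0,0,0.17]
    - [-1,0,0,0,0.17]
    - [-1,0,0,0,0.16]
    - [-1,0,0,0,0]

```text
clock: 6.78
eef_pos: [649.1, -198.6, 397.4]
orientation: [-3.141, -0.001, 2.204]
wrist_force: [-0.9, -0.1, -1.0]
gripper_width: 13.0
```

Run:
```python
from h import *
import cv2
from rig import robot
shot("side4","side");shot("scene4","scene")
st=robot.get_state();print(st["clock"],st["eef_pos"],st["orientation"],st["wrist_force"])
p=st["eef_pos"];o=[]
for n in("side","scene"):
  r=[]
  for k in "34":
    s=ld(n+k);u=proj(s,[p[0],p[1],p[2]+17.5-72])[0];x,y=(u-[20,15]).astype(int);print(n,k,u)
    r.append(cv2.resize(s["image"][y:y+30,x:x+40,::-1],None,fx=10,fy=10,interpolation=cv2.INTER_CUBIC))
  o.append(np.hstack(r))
cv2.imwrite("pics/tip2.png",np.vstack(o))
```

```text
6.875 [ 649.2318914  -198.48411379  397.73190024] [-3.14107268e+00 -8.58086320e-04  2.20306207e+00] [0.62160149 0.21218345 0.11183113]
side 3 [433.09066933 174.38569729]
side 4 [433.09066933 174.38569729]
scene 3 [213.4322046  169.87894018]
scene 4 [213.4322046  169.87894018]
```

View pics/tip2.png

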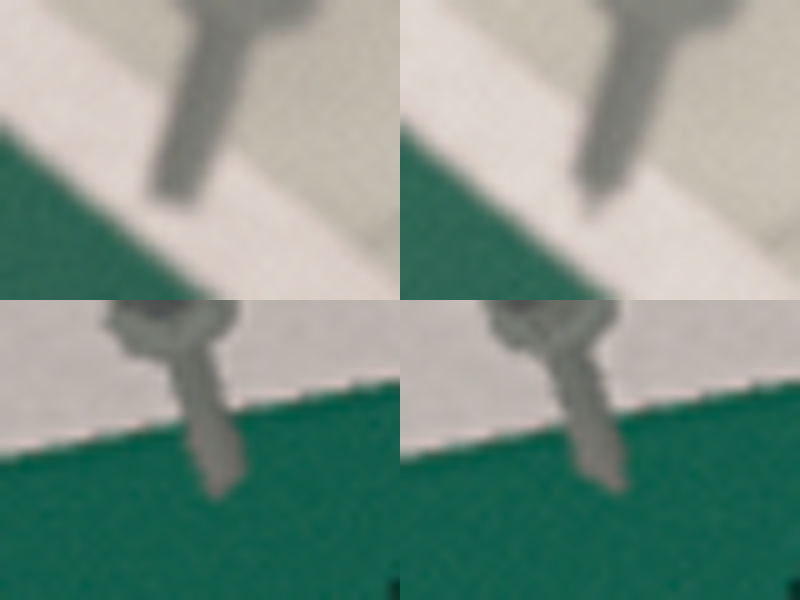

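In the side view the blade is broadside at ψ=0.635 and edge-on at ψ=2.2, so the blade's x axis lies across the jaws (blade angle = ψ+π/2). Next I'll move the wrist camera over the bore.

>>> servo_tool:
  deltas:
    - [-1,-7,44,-21,0]
    - [-1,-7,44,-21,0]
    - [-1,-7,44,-21,0]
    - [-1,-7,44,-21,0]
    - [-1,-7,44,-21,0]

```text
clock: 7.5
eef_pos: [614.1, 23.0, 292.6]
orientation: [3.141, 0.0, 2.204]
wrist_force: [0.6, 0.1, -0.8]
gripper_width: 13.1
```

>>> servo_tool:
  deltas:
    - [-1,-7,44,-21,0]
    - [-1,-7,44,-21,0]
    - [-1,-7,44,-21,0]
    - [-1,-7,44,-21,0]
    - [-1,-7,44,-21,0]

```text
clock: 8.12
eef_pos: [579.2, 243.0, 187.7]
orientation: [3.141, 0.0, 2.204]
wrist_force: [0.5, 0.4, 0.2]
gripper_width: 13.2
```

>>> servo_tool:
  deltas:
    - [-1,0,0,0,0]
    - [-1,0,0,0,0]
    - [-1,0,0,0,0]

```text
clock: 8.5
eef_pos: [580.5, 240.8, 189.3]
orientation: [3.14, 0.001, 2.204]
wrist_force: [0.4, -0.2, -1.9]
gripper_width: 13.1
```

Run:
```python
from h import *
import cv2
from rig import robot
s=shot("w5");st=robot.get_state();print(st["clock"],st["eef_pos"],st["orientation"],st["wrist_force"])
R=np.array(s["R"]);print(-R.T@np.array(s["t"]))
u=proj(s,[521.5,199.7,70])[0];x,y=(u-[24,18]).astype(int);print(u,x,y)
a=s["image"][:,:,::-1]
c=cv2.resize(a[y:y+36,x:x+48],(800,600),interpolation=cv2.INTER_CUBIC)
c=cv2.resize(c,(400,300))
cv2.imwrite("pics/w5c.png",np.hstack([cv2.resize(a,(400,250)),np.zeros((250,400,3),np.uint8)])if 0 else np.vstack([cv2.resize(a,(480,300)),np.hstack([c,np.zeros((300,80,3),np.uint8)])]))
```

```text
8.55 [580.48980462 240.71966423 189.26746236] [3.14014510e+00 7.56229708e-04 2.20392592e+00] [-0.32960194 -0.19463584 -1.04998429]
[524.43130746 198.95677232 330.87579351]
[322.13736297  98.25049513] 298 80
```

View pics/w5c.png

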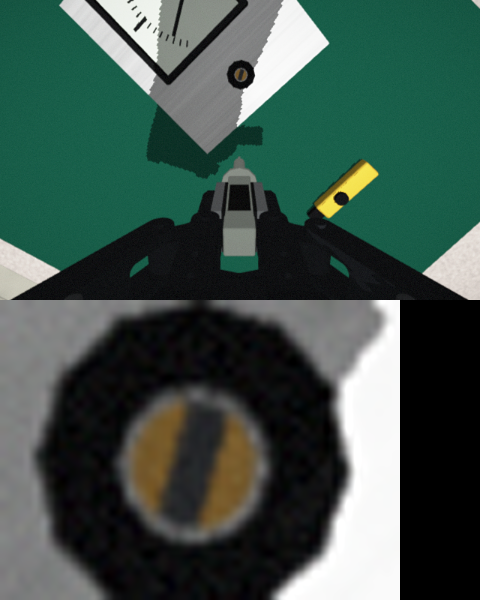

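The wrist view shows the slot clearly. In the crop it runs from about (205,405) to (180,525), with the bore centre at about (194,463). The tool tip is near (319,213) in the full image.

```bash
python3 - <<'E'
from h import *
s=ld("w5");P=lambda x,y:np.array([298+x/8.333-.44,80+(y-300)/8.333-.44])
print("bore z64..75",[onz(s,P(194,463.5),z).round(1) for z in(60,70,75)])
a,b=onz(s,P(205,405),60),onz(s,P(180,525),60);th=np.arctan2(*(a-b)[::-1]);print("slot",a,b,th,th-np.pi,"rel case",(th+.2+np.pi/2)%np.pi-np.pi/2)
# needle zero: case yaw check with lid corners (full-res px from the overview *4/3)
k=4/3
print([onz(s,(x*k,y*k),70).round(1) for x,y in[(208,153.5),(329,42)]])
print("frame",onz(s,(168*k,81*k),82),onz(s,(245*k,5*k),82))
p=np.array([580.5,240.8]);print("tip pred",proj(s,[*p,189.3-62.3]),"seen",239*k,160*k)
E
python3 - <<'E'
import sys;sys.path.insert(0,'.')
from h import *
import cv2
a=cv2.imread("pics/w5.png")
cv2.imwrite("pics/w5d.png",np.hstack([cv2.resize(a[200:260,278:358],(400,300),interpolation=cv2.INTER_CUBIC),cv2.resize(a[0:90,140:260],(400,300),interpolation=cv2.INTER_CUBIC)]))
E
```

```text
bore z64..75 [array([522.5, 199.3]), array([522.6, 199.3]), array([522.6, 199.3])]
slot [517.8378495  197.12950386] [527.61408141 201.50620723] -2.72066290983759 -5.862255563427383 rel case 0.6209297437522032
[array([607.8, 219.2]), array([449.8, 249. ])]
frame [567.62260026 148.08713758] [474.02411434 168.16745394]
tip pred [[319.79306901 216.99620183]] seen 318.66666666666663 213.33333333333331
```

View pics/w5d.png

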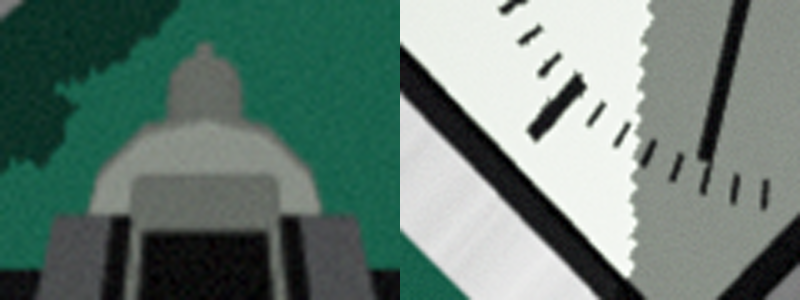

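Run:
```python
from h import *
s=ld("w5");p=np.array([580.5,240.8]);R=np.array(s["R"]);C=-R.T@np.array(s["t"])
d=(C[:2]-p);d/=np.hypot(*d);z0=189.3+18.7-1.3  # handle centre height guess
for dz in(-3,0,3):
    z=z0+dz
    print(z,"blade",proj(s,[*(p+4*d),z-80]),proj(s,[*p,z-80]),"flange near bot/top",proj(s,[*(p+12*d),z-34]),proj(s,[*(p+12*d),z-30]),"shank bot near",proj(s,[*(p+4.5*d),z-74]))
print("seen blade",278+204/5-.4,200+43/5-.4,"flange",200+122/5-.4,"shank end",200+53/5-.4)
print("mm/px at tip",(z0-80-C[2])/-s["fy"])
```

```text
203.7 blade [[319.73645225 209.32795024]] [[319.78064066 215.31288961]] flange near bot/top [[319.83027736 222.03575195]] [[319.85082871 224.81925579]] shank bot near [[319.75254872 211.50807778]]
206.7 blade [[319.74720032 210.78368349]] [[319.79192406 216.8411277 ]] flange near bot/top [[319.84560276 224.11144635]] [[319.86687341 226.99237272]] shank bot near [[319.7638234  213.03513636]]
209.7 blade [[319.75824118 212.27907304]] [[319.80351322 218.41077972]] flange near bot/top [[319.86146297 226.25957448]] [[319.88349135 229.24312926]] shank bot near [[319.77541404 214.60498809]]
seen blade 318.40000000000003 208.2 flange 224.0 shank end 210.2
mm/px at tip 0.5954129642059236
```

>>> servo_tool:
  deltas:
    - [-1,-28,-20,0,-0.1]
    - [-1,-28,-21,0,-0.11]
    - [-1,0,0,-20,0]
    - [-1,0,0,-15,0]
    - [-1,0,0,0,0]

```text
clock: 9.18
eef_pos: [522.9, 200.1, 152.1]
orientation: [-3.139, -0.0, 1.995]
wrist_force: [0.4, -0.0, -0.5]
gripper_width: 13.0
```

Run:
```python
from h import *
from rig import robot
for i in range(5):
    s=shot("w6");st=robot.get_state();R=np.array(s["R"]);print(st["eef_pos"].round(1),st["orientation"].round(3),st["wrist_force"].round(1),(-R.T@np.array(s["t"])).round(1))
import cv2
u=proj(s,[522.6,199.3,75])[0];print(u);x,y=int(u[0]-50),int(u[1]-35);print(x,y)
cv2.imwrite("pics/w6c.png",cv2.resize(s["image"][y:y+75,x:x+100,::-1],None,fx=8,fy=8,interpolation=cv2.INTER_CUBIC))
```

```text
[523.6 200.4 152.9] [-3.141 -0.     1.995] [ 0.3  0.1 -0.3] [460.1 171.  294. ]
[524.1 200.7 153.5] [3.141 0.    1.996] [-0.2 -0.6  0.1] [460.6 171.2 294.7]
[524.4 200.8 153.8] [3.141 0.    1.996] [ 0.2  0.4 -0. ] [460.9 171.5 295.2]
[524.5 200.9 154. ] [3.14  0.    1.996] [-0.4  0.5  0.3] [461.1 171.6 295.5]
[524.4 201.  154. ] [3.14  0.    1.996] [ 0.6 -0.2 -0.5] [461.1 171.7 295.6]
[318.42418865 205.34783259]
268 170
```

View pics/w6c.png

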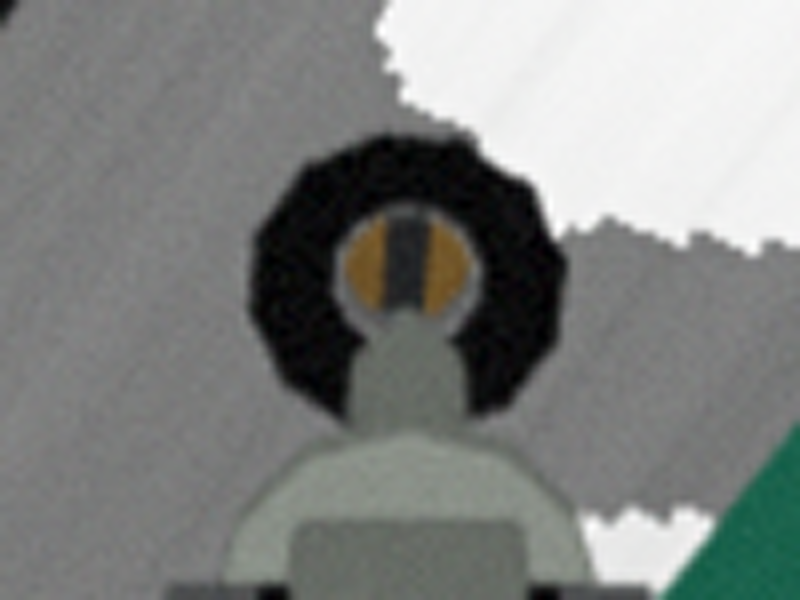

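Run:
```python
from h import *
from rig import robot
s=ld("w6");P=lambda x,y:np.array([268+x/8-.44,170+y/8-.44])
p=np.array([524.4,201.0]);R=np.array(s["R"]);C=-R.T@np.array(s["t"]);d=C[:2]-p;d/=np.hypot(*d);n=np.array([-d[1],d[0]])
for q,z in[((407.5,275),70),((407,287),75),((407.5,272),66)]: print("bore",z,onz(s,P(*q),z), (onz(s,P(*q),z)-p)@d)
for zt in(89,90,91): w=onz(s,P(405,309),zt);print("corner",zt,w,"along d from tcp",(w-p)@d-4,(w-p)@n)
zf=154-64+46
for q in((407,430),):w=onz(s,P(*q),zf);print("flange bottom near", (w-p)@d-12)
w=onz(s,P(409,345),96);print("shank end",(w-p)@d-4.5)
print(d,n)
```

```text
bore 70 [523.04800808 199.55359112] 1.8348766378006844
bore 75 [522.65284755 199.33190148] 2.286623778815662
bore 66 [523.89654574 199.93503339] 0.9046084150819008
corner 89 [520.46737736 198.18148571] along d from tcp 0.7532360022500937 0.9034882983419419
corner 90 [520.18015185 198.05318162] along d from tcp 1.0677853789270886 0.8991152936111514
corner 91 [519.89292634 197.92487752] along d from tcp 1.382334755604175 0.8947422888802874
flange bottom near -0.2964390607202798
shank end -0.43553452975555196
[-0.90728715 -0.42051162] [ 0.42051162 -0.90728715]
```

>>> servo_tool:
  deltas:
    - [-1,-1.2,-0.5,-8,0]
    - [-1,0,0,-6,0]
    - [-1,0,0,-5,0]
    - [-1,0,0,-3,0]
    - [-1,0,0,-2,0]

```text
clock: 10.05
eef_pos: [522.5, 200.3, 129.2]
orientation: [3.141, 0.0, 1.996]
wrist_force: [-0.1, 0.7, -0.2]
gripper_width: 13.1
```

>>> servo_tool:
  deltas:
    - [-1,0,0,0,0]
    - [-1,0,0,0,0]
    - [-1,0,0,0,0]

```text
clock: 10.42
eef_pos: [522.4, 200.2, 129.4]
orientation: [3.141, 0.0, 1.996]
wrist_force: [0.8, 0.0, -0.9]
gripper_width: 13.0
```

>>> servo_tool:
  deltas:
    - [-1,0,0,-1.5,0]
    - [-1,0,0,-1.5,0]
    - [-1,0,0,-1,0]
    - [-1,0,0,0,0]
    - [-1,0,0,0,0]

```text
clock: 11.05
eef_pos: [522.7, 200.3, 125.3]
orientation: [3.141, 0.0, 1.996]
wrist_force: [1.0, 0.8, -1.5]
gripper_width: 13.1
```

>>> servo_tool:
  deltas:
    - [-1,0,0,-1,0]
    - [-1,0,0,-1,0]
    - [-1,0,0,-1,0]
    - [-1,0,0,0,0]
    - [-1,0,0,0,0]

```text
clock: 11.68
eef_pos: [522.6, 200.3, 122.3]
orientation: [3.141, 0.0, 1.996]
wrist_force: [3.1, 0.7, 0.2]
gripper_width: 13.4
```

>>> servo_tool:
  deltas:
    - [-1,0.5,0,-0.8,0]
    - [-1,0,0,-0.8,0]
    - [-1,0,0,-0.4,0]
    - [-1,0,0,0,0]
    - [-1,0,0,0,0]

```text
clock: 12.3
eef_pos: [522.8, 200.2, 120.5]
orientation: [3.142, -0.0, 1.996]
wrist_force: [0.6, 0.2, 2.6]
gripper_width: 13.5
```

>>> servo_tool:
  deltas:
    - [-1,0,0,-0.8,0]
    - [-1,0,0,-0.7,0]
    - [-1,0,0,0,0]
    - [-1,0,0,0,0]
    - [-1,0,0,0,0]

```text
clock: 12.92
eef_pos: [522.9, 200.2, 118.8]
orientation: [-3.142, -0.0, 1.996]
wrist_force: [-0.0, 1.3, 3.1]
gripper_width: 13.1
```

>>> servo_tool:
  deltas:
    - [-1,0,0,0,-0.14]
    - [-1,0,0,0,-0.14]
    - [-1,0,0,0,-0.14]
    - [-1,0,0,0,-0.14]
    - [-1,0,0,0,-0.14]

```text
clock: 13.55
eef_pos: [522.9, 199.3, 118.7]
orientation: [3.141, 0.002, 1.291]
wrist_force: [1.6, -1.3, 3.2]
gripper_width: 13.3
```

>>> servo_tool:
  deltas:
    - [-1,0,0,0,-0.1]
    - [-1,0,0,0,-0.1]
    - [-1,0,0,0,0]
    - [-1,0,0,0,0]
    - [-1,0,0,0,0]

```text
clock: 14.18
eef_pos: [522.8, 199.4, 118.7]
orientation: [3.141, 0.002, 1.096]
wrist_force: [1.4, -3.9, 3.6]
gripper_width: 13.0
```

Run:
```python
from h import *
import cv2
from rig import robot
st=robot.get_state();print(st["clock"],st["eef_pos"],st["orientation"],st["wrist_force"],st["torque"])
o=[]
for n,(x,y,w,h) in(("scene",(312,155,56,42)),("side",(238,175,72,54))):
    s=shot(n+"7",n);o.append(cv2.resize(s["image"][y:y+h,x:x+w,::-1],(400,300),interpolation=cv2.INTER_CUBIC))
s=shot("w7");o.append(cv2.resize(s["image"][:,:,::-1],(480,300)))
im=np.vstack([np.hstack(o[:2]),np.hstack([o[2],np.zeros((300,320,3),np.uint8)])]);cv2.imwrite("pics/c7.png",im)
```

```text
14.175 [522.79674731 199.38968553 118.70643562] [3.14072708e+00 1.84987746e-03 1.09641111e+00] [ 1.39043492 -3.87665565  3.55741064] [-1.14185968 -0.25885214  0.05277097]
```

View pics/c7.png

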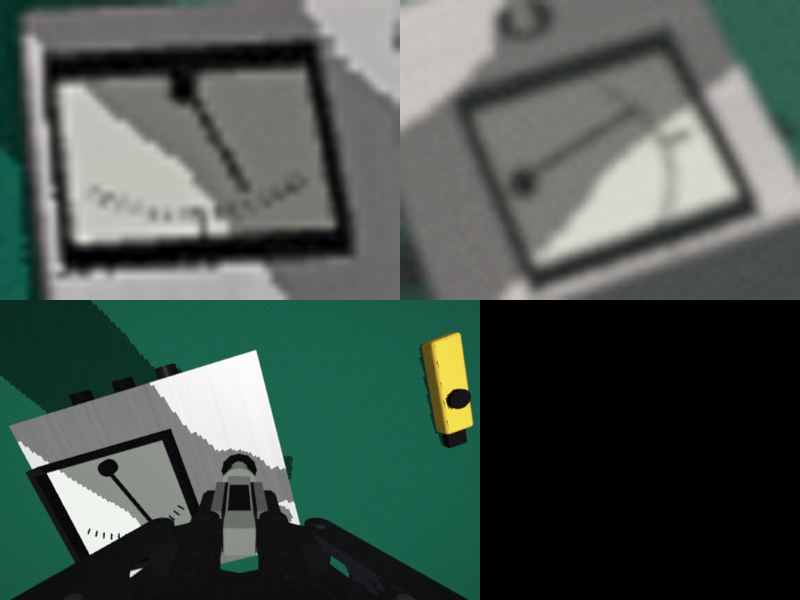

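```bash
cat > nd.py <<'E'
from h import *
import cv2
from scipy.ndimage import map_coordinates,median_filter
CY=-0.1986
def polar(s,piv,z,a,r):
    A,Rr=np.meshgrid(a,r);X=np.stack([piv[0]+Rr*np.cos(A+CY),piv[1]+Rr*np.sin(A+CY),np.full_like(A,z)],-1).reshape(-1,3)
    u=proj(s,X);g=cv2.cvtColor(s["image"],cv2.COLOR_RGB2GRAY).astype(float)
    return map_coordinates(g,[u[:,1],u[:,0]],order=1).reshape(A.shape)
def peak(a,row,w=.03):
    d=median_filter(row,size=81)-row;d=np.clip(d,0,None);i=d.argmax();m=abs(a-a[i])<2.5*w;return (a[m]*d[m]).sum()/d[m].sum(),d[i]
def pivot(s,z,p0=(473.4,112.5)):
    # darkest 7mm disc near p0
    b=None
    for dx in np.arange(-5,5.1,.5):
        for dy in np.arange(-5,5.1,.5):
            v=polar(s,(p0[0]+dx,p0[1]+dy),z,np.linspace(0,6.2,24),np.array([1,2,3,4,5])).mean()
            if b is None or v<b[0]: b=(v,p0[0]+dx,p0[1]+dy)
    return b[1:]
def measure(s,z=78):
    a=np.arange(-.85,.85,.005)
    p=pivot(s,z)
    P=polar(s,p,z,a,np.arange(15,52,1.));lo=peak(a,P[:18].mean(0));hi=peak(a,P[18:].mean(0))
    M=polar(s,p,z,a,np.arange(56,80,1.))
    n=[(r,)+tuple(np.round(peak(a[100:240],M[r-56:r-53].mean(0)[100:240]),3)) for r in(62,65,68,70,72,74)]
    return p,np.round(lo,3),np.round(hi,3),n
E
python3 - <<'E'
from nd import *
for n in("scene0","side0","scene7","side7"): print(n,*measure(ld(n)),sep="\n  ")
E
```

```text
scene0
  (np.float64(468.4), np.float64(113.5))
  [ 0.462 20.427]
  [ 0.488 45.513]
  [(62, np.float64(0.342), np.float64(3.777)), (65, np.float64(0.337), np.float64(12.587)), (68, np.float64(-0.034), np.float64(40.401)), (70, np.float64(-0.023), np.float64(33.773)), (72, np.float64(-0.01), np.float64(45.217)), (74, np.float64(-0.005), np.float64(57.735))]
side0
  (np.float64(474.4), np.float64(112.0))
  [0.584 7.291]
  [ 0.551 25.518]
  [(62, np.float64(-0.057), np.float64(24.381)), (65, np.float64(-0.061), np.float64(36.834)), (68, np.float64(-0.045), np.float64(44.701)), (70, np.float64(-0.044), np.float64(47.477)), (72, np.float64(-0.045), np.float64(38.795)), (74, np.float64(-0.039), np.float64(22.191))]
scene7
  (np.float64(468.4), np.float64(113.0))
  [ 0.28  24.078]
  [ 0.292 45.224]
  [(62, np.float64(0.287), np.float64(25.447)), (65, np.float64(-0.339), np.float64(7.511)), (68, np.float64(-0.037), np.float64(27.414)), (70, np.float64(-0.023), np.float64(25.191)), (72, np.float64(-0.006), np.float64(26.474)), (74, np.float64(-0.002), np.float64(46.05))]
side7
  (np.float64(473.9), np.float64(111.5))
  [0.385 6.613]
  [ 0.351 15.082]
  [(62, np.float64(-0.043), np.float64(7.636)), (65, np.float64(-0.06), np.float64(21.31)), (68, np.float64(-0.051), np.float64(29.224)), (70, np.float64(-0.047), np.float64(32.287)), (72, np.float64(-0.045), np.float64(28.031)), (74, np.float64(-0.044), np.float64(17.134))]
```

>>> servo_tool:
  deltas:
    - [-1,0.2,-0.7,0,-0.1]
    - [-1,0,0,0,-0.1]
    - [-1,0,0,0,-0.1]
    - [-1,0,0,0,-0.1]
    - [-1,0,0,0,-0.1]

```text
clock: 14.95
eef_pos: [522.4, 199.0, 118.6]
orientation: [3.141, 0.002, 0.593]
wrist_force: [0.5, -4.8, 4.4]
gripper_width: 13.5
```

>>> servo_tool:
  deltas:
    - [-1,0,0,0,0]
    - [-1,0,0,0,0]
    - [-1,0,0,0,0]

```text
clock: 15.32
eef_pos: [522.5, 199.1, 118.6]
orientation: [3.141, 0.002, 0.597]
wrist_force: [0.7, -5.1, 4.1]
gripper_width: 13.6
```

Run:
```python
from nd import *
for n in("scene","side"): s=shot(n+"8",n);print(n,*measure(s),sep="\n  ")
from rig import robot
st=robot.get_state();print(st["clock"],st["torque"])
```

```text
scene
  (np.float64(468.4), np.float64(113.0))
  [ 0.07  23.923]
  [ 0.061 50.702]
  [(62, np.float64(0.079), np.float64(34.702)), (65, np.float64(-0.339), np.float64(8.284)), (68, np.float64(-0.035), np.float64(25.702)), (70, np.float64(-0.022), np.float64(23.909)), (72, np.float64(-0.005), np.float64(25.915)), (74, np.float64(-0.002), np.float64(47.456))]
side
  (np.float64(473.9), np.float64(111.5))
  [0.141 5.719]
  [ 0.107 17.436]
  [(62, np.float64(-0.036), np.float64(2.977)), (65, np.float64(-0.056), np.float64(16.779)), (68, np.float64(-0.05), np.float64(25.176)), (70, np.float64(-0.049), np.float64(28.646)), (72, np.float64(-0.046), np.float64(23.722)), (74, np.float64(-0.041), np.float64(15.119))]
15.425 [-1.31738781  0.11079629  0.02885646]
```

>>> servo_tool:
  deltas:
    - [-1,0,-0.5,0,-0.08]
    - [-1,0,0,0,-0.08]
    - [-1,0,0,0,0]
    - [-1,0,0,0,0]
    - [-1,0,0,0,0]

```text
clock: 16.05
eef_pos: [522.5, 198.9, 118.6]
orientation: [-3.141, 0.001, 0.437]
wrist_force: [-1.6, -5.0, 2.4]
gripper_width: 13.2
```

Run:
```python
from nd import *
o=[]
for n,(x,y,w,h) in(("scene",(312,155,56,56)),("side",(238,175,72,72))): s=shot(n+"9",n);print(n,*measure(s),sep="\n  ");o.append(cv2.resize(s["image"][y:y+h,x:x+w,::-1],(400,400),interpolation=cv2.INTER_CUBIC))
cv2.imwrite("pics/c9.png",np.hstack(o))
```

```text
scene
  (np.float64(468.4), np.float64(113.0))
  [6.0000e-03 2.8231e+01]
  [-1.0000e-02  4.8623e+01]
  [(62, np.float64(-0.017), np.float64(29.433)), (65, np.float64(-0.026), np.float64(26.531)), (68, np.float64(-0.034), np.float64(35.37)), (70, np.float64(-0.024), np.float64(27.776)), (72, np.float64(-0.007), np.float64(25.931)), (74, np.float64(-0.002), np.float64(45.907))]
side
  (np.float64(473.9), np.float64(111.5))
  [0.05  6.846]
  [ 0.033 18.998]
  [(62, np.float64(0.29), np.float64(2.527)), (65, np.float64(-0.053), np.float64(16.026)), (68, np.float64(-0.049), np.float64(25.521)), (70, np.float64(-0.048), np.float64(31.047)), (72, np.float64(-0.045), np.float64(24.824)), (74, np.float64(-0.041), np.float64(13.64))]
```

View pics/c9.png

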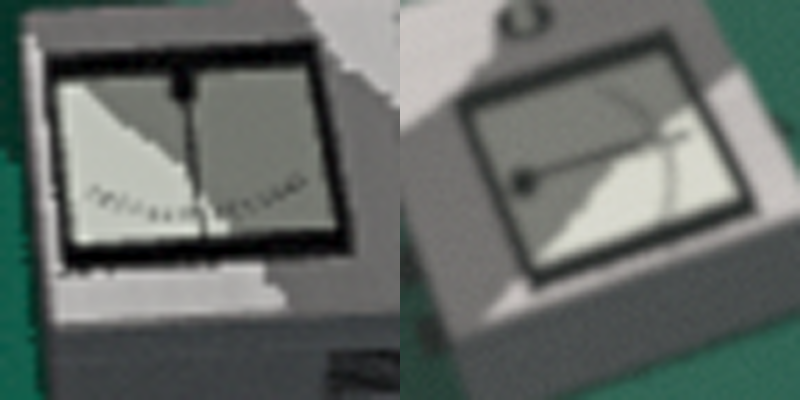

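The scene view puts the needle on or just beside the long zero mark, but parallax is a concern. I'll back the blade off within its play, lift out and check from directly above.

>>> servo_tool:
  deltas:
    - [-1,0,0,0,0.15]
    - [-1,0,0.5,0,0.15]
    - [-1,0,0,6,0.05]
    - [-1,0,0,15,0]
    - [-1,0,0,30,0]

```text
clock: 16.77
eef_pos: [521.9, 200.8, 169.5]
orientation: [-3.137, -0.0, 0.786]
wrist_force: [-0.2, -0.3, -0.2]
gripper_width: 13.6
```

>>> servo_tool:
  deltas:
    - [-1,10,-48,0,0]
    - [-1,10,-48,0,0]
    - [-1,8,-49,0,0]
    - [-1,0,0,0,0]
    - [-1,0,0,0,0]

```text
clock: 17.4
eef_pos: [551.3, 55.6, 170.3]
orientation: [-3.14, -0.002, 0.786]
wrist_force: [-0.0, 1.0, -0.1]
gripper_width: 13.2
```

>>> servo_tool:
  deltas:
    - [-1,0,0,0,0]
    - [-1,0,0,0,0]
    - [-1,0,0,0,0]

```text
clock: 17.77
eef_pos: [550.9, 55.4, 169.8]
orientation: [-3.141, -0.0, 0.787]
wrist_force: [0.3, -0.1, 0.4]
gripper_width: 13.5
```

Run:
```python
from nd import *
s=shot("w10");R=np.array(s["R"]);print(-R.T@np.array(s["t"]))
for z in(72,78):print(*measure(s,z),sep="\n  ")
for n in("scene","side"):print(*measure(shot(n+"10",n))[1:3])
from rig import robot
st=robot.get_state();print(st["clock"],st["eef_pos"],st["orientation"])
u=proj(s,[503,106,78])[0];print(u);x,y=int(max(0,min(540,u[0]-50))),int(max(0,u[1]-50));print(x,y)
cv2.imwrite("pics/w10c.png",cv2.resize(s["image"][y:y+100,x:x+130,::-1],None,fx=6,fy=6,interpolation=cv2.INTER_CUBIC))
```

```text
[501.98556986 104.50659316 311.51758774]
(np.float64(474.9), np.float64(112.0))
  [-2.80000e-02  1.71167e+02]
  [-3.10000e-02  2.02347e+02]
  [(62, np.float64(0.004), np.float64(196.888)), (65, np.float64(0.004), np.float64(207.456)), (68, np.float64(-0.0), np.float64(209.615)), (70, np.float64(0.003), np.float64(209.106)), (72, np.float64(0.004), np.float64(210.953)), (74, np.float64(0.004), np.float64(179.903))]
(np.float64(475.4), np.float64(111.5))
  [-1.50000e-02  1.75638e+02]
  [-2.20000e-02  2.02623e+02]
  [(62, np.float64(0.01), np.float64(202.235)), (65, np.float64(0.006), np.float64(209.418)), (68, np.float64(0.007), np.float64(208.764)), (70, np.float64(0.009), np.float64(210.951)), (72, np.float64(0.008), np.float64(190.467)), (74, np.float64(0.008), np.float64(53.227))]
[-0.822 51.472] [-2.3000e-02  8.6492e+01]
[0.075 9.309] [ 0.031 19.538]
17.925 [551.02149027  54.83993559 169.78232559] [-3.14146899e+00 -4.91590964e-05  7.86455407e-01]
[321.2400073  101.13367059]
271 51
```

View pics/w10c.png

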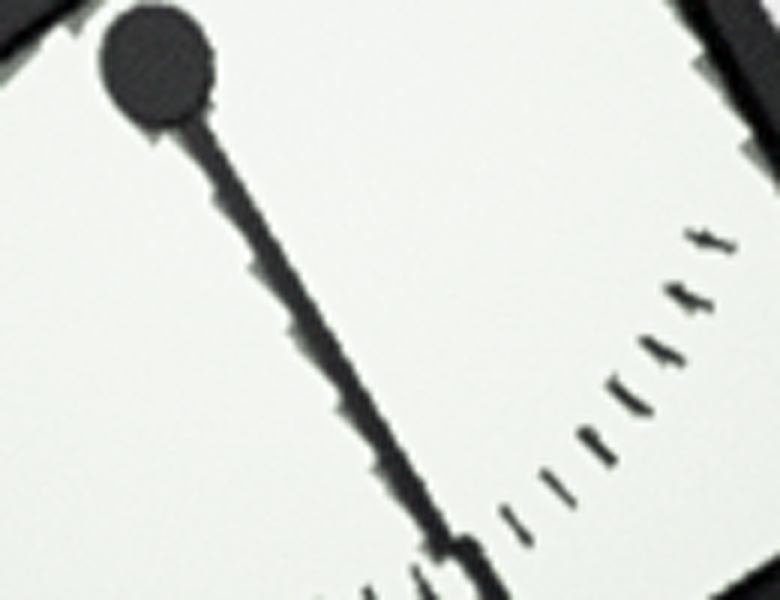

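The top view shows the needle tip at crop (442,548) and the long mark starting at (462,545). Marks are about 57 px apart, so the needle is near -0.03 rad, a slight overshoot. I'll re-engage and bring it back by about +0.03.

>>> servo_tool:
  deltas:
    - [-1,-10,48,0,0.06]
    - [-1,-10,48,0,0.06]
    - [-1,-8.4,49,0,0]
    - [-1,0,0,-15,0]
    - [-1,0,0,-13,0]

```text
clock: 18.55
eef_pos: [522.4, 199.2, 140.8]
orientation: [3.142, 0.001, 0.906]
wrist_force: [0.1, -0.4, -1.1]
gripper_width: 13.5
```

>>> servo_tool:
  deltas:
    - [-1,0,0,-6,0]
    - [-1,0,0,-4,0]
    - [-1,0,0,-3,0]
    - [-1,0,0,0,0]
    - [-1,0,0,0,0]

```text
clock: 19.18
eef_pos: [523.0, 199.5, 129.2]
orientation: [3.141, -0.0, 0.906]
wrist_force: [-0.1, -0.5, -0.7]
gripper_width: 13.2
```

>>> servo_tool:
  deltas:
    - [-1,0,0,-2.5,0]
    - [-1,0,0,-2.5,0]
    - [-1,0,0,-2.5,0]
    - [-1,0,0,0,0]
    - [-1,0,0,0,0]

```text
clock: 19.8
eef_pos: [522.9, 199.3, 121.1]
orientation: [3.141, 0.0, 0.906]
wrist_force: [2.5, -1.2, -1.8]
gripper_width: 13.1
```

>>> servo_tool:
  deltas:
    - [-1,0.3,0,-1,0]
    - [-1,0,0,-1,0]
    - [-1,0,0,0,0]
    - [-1,0,0,0,0]
    - [-1,0,0,0,0.1]

```text
clock: 20.42
eef_pos: [523.4, 199.7, 119.7]
orientation: [3.141, -0.001, 1.009]
wrist_force: [1.0, -0.1, 2.8]
gripper_width: 13.4
```

>>> servo_tool:
  deltas:
    - [-1,0,0,0,0.1]
    - [-1,0,0,0,0.1]
    - [-1,0,0,0,0]
    - [-1,0,0,0,0]

```text
clock: 20.92
eef_pos: [523.2, 199.8, 119.5]
orientation: [3.141, -0.001, 1.205]
wrist_force: [1.2, -0.5, 3.1]
gripper_width: 13.7
```

```bash
cat > m.py <<'E'
from nd import *
from rig import robot
for n in("scene","side"):
    s=shot(n+"m",n)
    p={"scene":(468.4,113.),"side":(473.9,111.5)}[n];a=np.arange(-.3,.3,.0025)
    P=polar(s,p,78,a,np.arange(25,58,1.))
    print(n,[np.round(peak(a,P[i:j].mean(0)),3) for i,j in((0,12),(12,24),(20,33),(0,33))])
st=robot.get_state();print(st["clock"],st["torque"],st["orientation"][2])
E
python3 m.py
python3 - <<'E'
from nd import *
a=np.arange(-.3,.3,.0025)
for n,p in(("scene9",(468.4,113.)),("scene10",(468.4,113.)),("side9",(473.9,111.5)),("side10",(473.9,111.5))):
    P=polar(ld(n),p,78,a,np.arange(25,58,1.))
    print(n,[np.round(peak(a,P[i:j].mean(0)),3) for i,j in((0,12),(12,24),(20,33),(0,33))])
E
```

```text
scene [array([-2.0000e-03,  1.9084e+01]), array([-8.0000e-03,  1.7933e+01]), array([5.0000e-03, 3.7673e+01]), array([ 0.   , 25.078])]
side [array([0.065, 2.307]), array([0.052, 6.122]), array([0.07 , 7.022]), array([0.065, 5.029])]
21.025 [-0.29170187 -0.25372099 -0.00402306] 1.205166738861603
scene9 [array([-7.000e-03,  1.973e+01]), array([-1.2000e-02,  1.9856e+01]), array([3.0000e-03, 3.6224e+01]), array([-3.0000e-03,  2.5423e+01])]
scene10 [array([-8.0000e-03,  3.1379e+01]), array([-2.500e-02,  4.288e+01]), array([-2.2000e-02,  3.5423e+01]), array([-1.8000e-02,  3.3747e+01])]
side9 [array([0.032, 3.108]), array([0.037, 6.873]), array([0.043, 8.357]), array([0.04 , 5.711])]
side10 [array([0.08 , 4.345]), array([0.042, 7.775]), array([0.032, 9.785]), array([0.044, 6.66 ])]
```

>>> servo_tool:
  deltas:
    - [-1,0,0,0,0.06]
    - [-1,0,0,0,0]
    - [-1,0,0,0,0]

```text
clock: 21.4
eef_pos: [523.2, 199.8, 119.4]
orientation: [3.141, -0.001, 1.265]
wrist_force: [1.0, -1.0, 2.8]
gripper_width: 12.9
```

```bash
python3 m.py
```

```text
scene [array([3.0000e-03, 1.5127e+01]), array([2.0000e-03, 1.9118e+01]), array([1.2000e-02, 3.9561e+01]), array([9.0000e-03, 2.5113e+01])]
side [array([0.08 , 2.458]), array([0.061, 6.524]), array([0.079, 7.382]), array([0.074, 5.391])]
21.5 [-0.02302537 -0.29863798 -0.04146645] 1.2654286936259185
```

>>> servo_tool:
  deltas:
    - [-1,0,0,0,0.05]
    - [-1,0,0,0,0]
    - [-1,0,0,0,0]

```text
clock: 21.88
eef_pos: [523.1, 199.7, 119.4]
orientation: [3.141, -0.001, 1.315]
wrist_force: [1.6, 0.7, 2.8]
gripper_width: 13.1
```

```bash
python3 m.py
```

```text
scene [array([0.018, 9.606]), array([2.9000e-02, 3.0552e+01]), array([ 0.034, 31.144]), array([ 0.03 , 22.329])]
side [array([0.108, 3.021]), array([0.082, 5.808]), array([0.094, 8.196]), array([0.095, 5.537])]
21.975 [ 0.12289602 -0.34688847 -0.08887326] 1.3155500154780637
```

>>> servo_tool:
  deltas:
    - [-1,0,0,0,-0.15]
    - [-1,0,-0.1,0,-0.1]
    - [-1,0,0,6,0]
    - [-1,0,0,15,0]
    - [-1,0,0,29,0]

```text
clock: 22.6
eef_pos: [520.3, 199.1, 168.7]
orientation: [-3.136, 0.004, 1.067]
wrist_force: [0.4, 0.2, -0.6]
gripper_width: 13.3
```

>>> servo_tool:
  deltas:
    - [-1,10,-48,0,-0.14]
    - [-1,10,-48,0,-0.14]
    - [-1,8,-49,0,0]
    - [-1,0,0,0,0]
    - [-1,0,0,0,0]

```text
clock: 23.22
eef_pos: [550.1, 54.8, 169.5]
orientation: [-3.14, 0.0, 0.786]
wrist_force: [-0.4, -0.0, -0.3]
gripper_width: 13.2
```

>>> servo_tool:
  deltas:
    - [-1,0,0,0,0]
    - [-1,0,0,0,0]
    - [-1,0,0,0,0]

```text
clock: 23.6
eef_pos: [550.8, 55.2, 169.3]
orientation: [-3.141, 0.0, 0.787]
wrist_force: [-0.1, 0.5, -0.2]
gripper_width: 13.3
```

Run:
```python
from nd import *
s=shot("w11");R=np.array(s["R"]);print(-R.T@np.array(s["t"]))
for z in(72,78):print(*measure(s,z),sep="\n  ")
from rig import robot
st=robot.get_state();print(st["clock"],st["eef_pos"],st["orientation"])
u=proj(s,[503,106,78])[0];x,y=int(u[0]-50),int(max(0,u[1]-50))
cv2.imwrite("pics/w11c.png",cv2.resize(s["image"][y:y+100,x:x+130,::-1],None,fx=6,fy=6,interpolation=cv2.INTER_CUBIC))
```

```text
[501.83259688 104.3696238  311.01685225]
(np.float64(474.9), np.float64(112.0))
  [1.10000e-02 1.64382e+02]
  [8.00000e-03 2.01123e+02]
  [(62, np.float64(0.004), np.float64(201.867)), (65, np.float64(0.004), np.float64(208.738)), (68, np.float64(-0.001), np.float64(211.417)), (70, np.float64(0.001), np.float64(210.476)), (72, np.float64(0.004), np.float64(211.256)), (74, np.float64(0.004), np.float64(176.44))]
(np.float64(475.4), np.float64(112.0))
  [5.00000e-03 1.68601e+02]
  [4.00000e-03 2.01084e+02]
  [(62, np.float64(0.001), np.float64(206.796)), (65, np.float64(-0.001), np.float64(207.743)), (68, np.float64(-0.002), np.float64(210.523)), (70, np.float64(0.001), np.float64(210.857)), (72, np.float64(0.002), np.float64(192.965)), (74, np.float64(0.002), np.float64(62.099))]
23.65 [550.81804555  55.03386423 169.29891859] [-3.14141216e+00  9.79939427e-05  7.87088917e-01]
```

The top view puts the needle within about 0.005 rad of the zero mark (needle +0.004 to +0.008, mark 0.000 to +0.004). I'll take the tool back to the stand now.

>>> servo_tool:
  deltas:
    - [-1,3,-43.5,0,-0.03]
    - [-1,3,-43.5,0,-0.03]
    - [-1,3,-43.5,0,-0.03]
    - [-1,3,-43.5,0,-0.03]
    - [-1,3,-43.5,0,-0.03]

```text
clock: 24.28
eef_pos: [566.0, -164.3, 169.4]
orientation: [3.142, -0.0, 0.635]
wrist_force: [0.8, -0.1, -0.5]
gripper_width: 12.9
```

>>> servo_tool:
  deltas:
    - [-1,3,-43.5,0,0]
    - [-1,3,-43.5,0,0]
    - [-1,2.6,-43.2,0,0]
    - [-1,0,0,0,0]
    - [-1,0,0,0,0]

```text
clock: 24.9
eef_pos: [574.3, -292.7, 169.0]
orientation: [-3.14, -0.0, 0.636]
wrist_force: [0.8, 0.0, -1.0]
gripper_width: 13.3
```

>>> servo_tool:
  deltas:
    - [-1,0,0,0,0]
    - [-1,0,0,0,0]
    - [-1,0,0,0,0]

```text
clock: 25.28
eef_pos: [574.6, -292.5, 169.4]
orientation: [3.142, -0.0, 0.637]
wrist_force: [0.3, -0.4, -0.2]
gripper_width: 12.8
```

Run:
```python
from h import *
from rig import robot
import cv2
s=shot("w12");st=robot.get_state();p=st["eef_pos"];print(st["clock"],p,st["orientation"])
C=-np.array(s["R"]).T@np.array(s["t"]);d=C[:2]-p[:2];d/=np.hypot(*d)
h=p[2]-64
for q in([573.5,-293.7,56],[*p[:2],h],[*(p[:2]+4*d),h],[*(p[:2]+12*d),h+46]):print(proj(s,q)[0].round(1))
g=cv2.cvtColor(s["image"],cv2.COLOR_RGB2GRAY)
for y in range(190,236,3):print(y,g[y,292:348:2])
```

```text
25.325 [ 574.65506347 -292.7243859   169.44158492] [ 3.14151371e+00 -4.19166433e-05  6.36786828e-01]
[316.  195.6]
[317.8 216.1]
[317.8 210. ]
[317.7 222.9]
190 [117 111 108 112 111 116 112 114 109  86  85  84  88  89  80  81 108 110
 110 114 114 116 112 112 112 113 113 111]
193 [114 117 111 113 112 114 112 110  85  79  83  85  83  85  80  76  85 107
 113 111 116 115 113 110 112 112 110 113]
196 [116 112 109 113 116 111 112 111  84  83  81  86  87  86  82  81  84 109
 115 111 114 111 113 114 114 115 114 116]
199 [109 111 111 115 110 113 115 114  95  80  80  88  85  88  78  78 102 111
 111 112 116 111 108 110 111 112 111 112]
202 [115 111 112 113 110 110 112 110 110 103  91  81  86  85  81 103 113 109
 110 110 112 112 116 112 110 116 116 111]
205 [111 111 117 114 111 113 115 112 113 116 112 109 106 109 116 113 115 114
 112 111 112 113 112 109 114 111 117 113]
208 [115 110 110 112 113 110 112 112 110 114 114 111 112 140 126 113 113 109
 112 106 114 111 111 112 111 112 112 110]
211 [109 113 112 107 112 109 111 112 110 108 106 124 159 185 177 140 114 112
 113 113 111 113 116 110 112 107 
[... 260 characters left out ...]
111 107 110 111 108 109 110 112 170 179 182 183 183 184 180 146
 110 114 107 108 110 112 107 100  74  68]
223 [ 84 111 110 110 110 109 107 108 113 129 171 179 187 192 186 185 180 161
 120 109 106 107 110  99  74  72  73  68]
226 [ 72  75 111 112 112 109 120 185 201 218 228 232 231 229 231 230 229 223
 211 198 161  92  72  74  70  70  71  70]
229 [ 76  74  74 102 110 151 216 230 229 229 228 229 229 229 230 231 231 230
 230 230 228 197 105  70  72  69  68  74]
232 [ 71  73  71 104 193 231 231 229 230 228 230 231 229 228 229 230 231 229
 230 230 227 230 217 158  79  69  78  71]
235 [ 70  74  82 218 228 230 223 190 188 189 184 186 187 185 189 185 186 185
 182 186 193 228 229 230 158  70  72  73]
```

>>> servo_tool:
  deltas:
    - [-1,-0.8,-1.2,-20,0]
    - [-1,0,0,-15,0]
    - [-1,0,0,-10,0]
    - [-1,0,0,-8,0]
    - [-1,0,0,-7,0]

```text
clock: 25.95
eef_pos: [573.9, -294.6, 109.0]
orientation: [3.141, -0.0, 0.636]
wrist_force: [-0.6, 0.2, 0.8]
gripper_width: 13.4
```

>>> servo_tool:
  deltas:
    - [-1,0,0,-7,0]
    - [-1,0,0,-8,0]
    - [-1,0,0,-8,0]
    - [-1,0,0,-5,0]
    - [-1,0,0,-2,0]

```text
clock: 26.58
eef_pos: [573.5, -294.3, 78.8]
orientation: [-3.141, 0.0, 0.636]
wrist_force: [-0.3, 0.5, -0.1]
gripper_width: 13.3
```

Inserted freely. Next I'll lower it slowly onto its flange.

>>> servo_tool:
  deltas:
    - [-1,0,0,-1.5,0]
    - [-1,0,0,-1.5,0]
    - [-1,0,0,-1,0]
    - [-1,0,0,0,0]
    - [-1,0,0,0,0]

```text
clock: 27.2
eef_pos: [573.8, -294.5, 75.4]
orientation: [3.141, -0.0, 0.636]
wrist_force: [0.6, 0.5, 0.1]
gripper_width: 13.3
```

>>> servo_tool:
  deltas:
    - [-1,0,0,-0.7,0]
    - [-1,0,0,-0.5,0]
    - [-1,0,0,0,0]
    - [-1,0,0,0,0]
    - [-1,0,0,0,0]

```text
clock: 27.82
eef_pos: [573.9, -294.6, 74.7]
orientation: [3.141, -0.0, 0.636]
wrist_force: [-1.4, 0.6, 6.1]
gripper_width: 13.3
```

>>> servo_tool:
  deltas:
    - [-0.6,0,0,0,0]
    - [-0.4,0,0,0,0]
    - [-0.2,0,0,0,0]
    - [-0.2,0,0,0,0]
    - [-0.2,0,0,0,0]

```text
clock: 28.45
eef_pos: [573.8, -294.5, 74.0]
orientation: [-3.141, 0.0, 0.636]
wrist_force: [-0.7, 0.1, -0.2]
gripper_width: 34.2
```

>>> servo_tool:
  deltas:
    - [-0.2,0,0,15,0]
    - [-0.2,0,0,25,0]
    - [-0.2,0,0,30,0]
    - [-0.2,0,0,30,0]
    - [-0.2,0,0,30,0]

```text
clock: 29.08
eef_pos: [574.0, -294.6, 206.5]
orientation: [3.14, -0.001, 0.636]
wrist_force: [-0.5, -0.8, -0.3]
gripper_width: 34.3
```

>>> servo_tool:
  deltas:
    - [-0.2,0,-18,15,-0.17]
    - [-0.2,0,-18,15,-0.17]
    - [0.5,0,0,0,-0.17]
    - [1,0,0,0,-0.17]
    - [1,0,0,0,0]

```text
clock: 29.7
eef_pos: [573.9, -330.7, 235.3]
orientation: [3.141, -0.001, -0.042]
wrist_force: [0.6, 1.0, -0.1]
gripper_width: 85.3
```

Run:
```python
from nd import *
from rig import robot
a,b,w=shot("scene13","scene"),shot("side13","side"),shot("w13");st=robot.get_state();print(st["clock"],st["eef_pos"],st["orientation"],st["wrist_force"])
for n,s in(("scene",a),("side",b)):print(n,measure(s)[1:3])
# tool seen by wrist camera: white/light pixels vs expected outline of a tool fully home
hsv=cv2.cvtColor(w["image"],cv2.COLOR_RGB2HSV);g=hsv[...,2].astype(int);S=hsv[...,1]
c=np.array([573.5,-293.7])
print("exp top",proj(w,[*c,120])[0].round(1),"flange top",proj(w,[*c,60])[0].round(1),"top if 3 high",proj(w,[*c,123])[0].round(1))
u=proj(w,[*c,110])[0].astype(int)
t=[proj(w,[*(c+rz(.636)@np.array(k)),120])[0].round(1).tolist() for k in[(7,7),(-7,7),(-7,-7),(7,-7)]];print("exp corners",t)
for y in range(u[1]-22,u[1]+26,2):print(y,*["%3d"%v for v in g[y,u[0]-22:u[0]+24:2]])
print(u)
# before/after compare in fixed views, excluding robot region
for n,s in(("scene0",a),("side0",b)):
    d=cv2.absdiff(ld(n)["image"],s["image"]).max(2);x0,y0,x1,y1=(140,205,275,290) if "scene" in n else (310,240,470,380)
    print(n,"diff>60 px",(d[y0:y1,x0:x1]>60).sum(),np.argwhere(d[y0:y1,x0:x1]>60)[:6].tolist())
```

```text
29.85 [ 573.83102777 -330.47862926  234.6395155 ] [ 3.14130810e+00 -4.58163658e-04 -4.18289588e-02] [ 0.41798362  0.10989963 -0.43122352]
scene (array([-8.0000e-03,  4.2542e+01]), array([-2.0000e-03,  7.8119e+01]))
side (array([0.132, 9.616]), array([ 0.068, 19.326]))
exp top [314.9 147.7] flange top [315.6 139.2] top if 3 high [314.9 148.2]
exp corners [[316.4, 134.3], [301.7, 146.3], [313.6, 160.8], [328.1, 149.1]]
124  74  77  81  74  75  79 169 183 175 179 179 176 177 177 176 177 180 179 178 177 180 176 174
126  78  78  77  77  76  73 143 158 181 211 252 242 230 214 184 176 179 177 177 180 177 173 174
128  78  76  79  76  79  68  76 100 254 255 255 255 255 255 255 217 174 180 177 179 174 176 172
130  71  71  76  73  73  77  85 162 255 255 255 144 125 200 255 255 239 160 175 173 175 174 174
132  75  76  74  76  70  72 154 169 171 165 118  87 116  95 212 255 255 187 174 176 173 177 175
134  78  80  73  76  74 114 168 174 139  40  40 143 135  13 112 255 255 243 174 173 171 176 173
136  74  74  75  75  74 130 167 133  27  56 189 255 255 105  19 125 255 255 153 175 174 171 171
138  74
[... 1097 characters left out ...]
 77  72  75  72  72  74  70  74  74  75  72  70
162  74  76  75  73  77  74  75  72  77  73  71  72  73  70  77  75  75  72  74  78  79  78  78
164  62  68  75  71  74  70  75  73  73  75  71  74  75  76  76  75  75  72  72  77  72  74  77
166  61  57  56  59  65  68  69  75  72  77  76  75  72  75  74  74  77  77  73  75  72  74  74
168  58  57  54  55  56  55  62  63  62  69  71  77  72  73  71  75  75  70  74  75  70  70  73
170  53  59  59  59  55  60  57  56  59  61  59  58  69  69  71  77  73  74  73  73  69  76  74
[315 146]
scene0 diff>60 px 207 [[9, 49], [9, 50], [10, 48], [10, 49], [10, 50], [11, 47]]
side0 diff>60 px 850 [[0, 136], [0, 137], [0, 138], [0, 139], [0, 142], [0, 143]]
```

```bash
python3 -c "
from rig import robot
print(robot.job_done())"
```

```text
the job is handed in; nothing more can be done
None
```

The needle is on the long zero mark and the white tuning tool is back upright in its stand. I handed the job in at about 30 s of the 72 s allowed.

- **Adjustment:** I seated the blade in the slot with about 3 N, and later up to about 4.4 N, of downward force; sideways force reached about 5 N. I turned the screw clockwise. The first turn overshot: the view from above put the needle at about -0.03 rad, so I re-seated the blade and turned it back.
- **Needle check:** After the second turn, code measuring the wrist picture from above put the needle within about 0.005 rad of zero. The last scene-camera reading was -0.002. The side camera read +0.07; it sees the needle at an angle, and its own readings of the zero mark were about -0.045, so I did not rely on it.
- **Tool check:** The tool met the bottom of the stand at the same gripper height as when I picked it up (74.7 mm). In the last wrist picture the handle's corners were within about 2 px of where they should be, upright and centred. I saw no sign that it was not fully home, but no camera measured its height directly.
- **Not confirmed:** A before-and-after comparison of the stand area was inconclusive. It showed changes I put down to the arm and its shadow, so I did not separately confirm the nearby objects stayed still. I saw no unexpected contact force. The picture viewing limit was reached, so the last checks were made by code only.

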